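Set and lock the pipe jig's length stop

ROBOT

A 6-joint arm with a two-finger parallel gripper is mounted at the origin on the work surface. World frame = base frame: x ahead of the robot, y to its left, z up, the work surface at z = 0. Lengths are in mm, angles in rad, forces in N, time in s.
With the tool pointing down it reaches from about 350 to 875 mm from the base axis. Payload 4.2 kg.
Tool frame: the origin (TCP) lies at the very end of the fingers, on their centre line; the grasp point (between the pads) lies 19 mm behind it; z points along the fingers, y is the line along which they close (so a half turn about z gives the same grasp; the last joint's range is limited). The gripper opens to 85 mm and grips with 20 to 120 N. Pads are 22 mm wide; open, the fingers measure 114 mm over their backs; the gripper's body (76 mm by 85 mm) begins 54 mm behind the grasp point. The pads swing forward as they close: fully open they stand 13 mm farther back than shut.
Start: joints at [1.594, 0.385, 0.008, 0, -1.194, -0.259], TCP at [145.982, 607.691, 231.312] pointing down, gripper open.
Joint ranges: [-3.14, 3.14], [-1.21, 2.06], [-1.07, 1.41], [-3.16, 2.05], [-2.99, -0.16], [-3.1, 3.1]. Speed limits (rad/s): [2.79, 2.79, 3.14, 3.14, 3.14, 3.14].

INTERFACE

Orientations are given as a unit quaternion [x, y, z, w].
In Python, from bench import monitor, get_image, camera_info, job_done gives the robot as it stands.
- The arm moves only by the tool send_rows, never from a script. Its argument "series" is a list of rows, each a list of 3 entries, a list of its own where there are three numbers: the shift along the tool's x, y, z in mm, then the turn, a rotation vector about the tool's x, y, z in rad, then the finger opening in mm, from 0 to 85.4. A call has 1 to 8 rows; each row shifts and turns the commanded pose from where the row before left it, along the tool's axes as they then stand; what a row does not reach is not made up. A row lasts 1/10 s, in which the tool goes at most 50 mm and 8.59 degrees, less where a joint would pass 70% of its speed; a pose out of reach is approached as far as the arm can. A call with a gripper value outside its range is refused whole. The fingers move at their own pace and stop on an object; the grip force is fixed at half the most. Time passes only in rows, so rows that do not move let the fingers close. It gives the time, the measured TCP pose, the force, the opening and the grip force at its end, in the units of the state.
- monitor.read_state(): the state, without advancing time (a new reading comes with each control period).
- get_image(name): name is "side" or "top"; returns the picture (420x560x3 uint8, red, green, blue); there is no depth.
- camera_info(name): a dict with "intrinsics" (3x3 intrinsics, pixels), "R" (3x3) and "t" (3): a world point X has camera coordinates R X + t. Camera axes: x right, y down, z forward; pixel columns grow to the right and rows downward; lengths in mm; the calibration is good to about 2 mm. A picture is of the moment at which its call begins. camera_info takes no time and is no camera call.
- job_done(): hands the job in; it is judged then, once.
The state is a dict: "clock": time; "joints": joint angles; "joint_vel": joint speeds; "joint_efforts": joint torques, N m; "position": TCP position; "ee_rot": TCP orientation; "contact_force": force on the tool from outside, world axes, zero at the start; "wrist_torque": the same for the moment, N m; "gripper_width": finger opening in mm; "grasp_force": force on a finger pad.
Only numpy, scipy, OpenCV 4.12 (cv2) and the standard library are available. Lean on these libraries where they do the work, as an engineer would, in place of code of your own. Each camera call takes 0.05 s, during which the arm holds its last target. There are 200 camera calls.

TASK

Set the pipe-cutting jig to the pipe lying in it: loosen the clamp knob on the sliding stop until the stop is free, slide the stop along the bed until its plate just touches the end of the pipe without shoving the pipe along, then turn the knob clockwise fully tight again so that the stop is locked there, and let go. Leave the pipe offcut, elbow, screwdriver and jar that stand and lie beside the jig where they are.

Things in the scene. Friction and masses are not known exactly. Their poses are not given: they have to be found in the camera images.
- jig: Pipe-cutting length jig screwed to the bench: an aluminium bed 64 mm wide, 600 mm long, 40 mm high. Origin: on the bench under the middle of its width; x across the bed, y along the bed (from the sliding stop towards the pipe), z up. The bench is flat at z = 0. The pipe lies in two grey saddles (at y = +90 and +200 mm, tops at about 95 mm) and the sliding stop rides on the -y half.
- stop (a joint): How far the sliding stop has moved along the bed towards the pipe, m: 0 at its -y limit, 0.23 at most. Free, it slides with about 1.5 N of friction; with the knob tight it cannot be slid (its clamp holds about 40 N).
- stop_face (a point): Centre of the front face (+y side) of the stop's upright steel plate, at the height of the pipe's axis, 80 mm above the bench; jig's y is square to the face. The plate is 60 mm wide, 10 mm thick, its top 104 mm above the bench. Behind it is a dark carriage block 72 mm wide, 110 mm long, top at 78 mm.
- clamp_knob (a joint): Angle of the clamp knob, rad, growing clockwise seen from above: 0 = fully loose (bar straight across the bed, along the jig's x), 1.4 = fully tight (bar nearly in line with the bed); both are hard stops. The clamp begins to bite at about 0.7; below 0.5 the stop is free. The knob stays where it is left and takes about 0.16 N m to turn, up to about 0.3 N m when tight.
- knob_grip (a point): Middle of the black bar grip on top of the clamp knob, on its vertical turning axis, 131 mm above the bench, 70 mm behind (-y of) stop_face. The bar is 70 mm long, 14 mm thick, 34 mm tall (114 to 148 mm above the bench); this point's x axis runs along the bar, z up. The knob turns and travels with the stop.
- pipe_end (a point): Centre of the end of the white pipe that faces the stop, 80 mm above the bench, on the same line along the jig's y as stop_face. The pipe is 48 mm across, 220 mm long, top at 104 mm; its saddles hold it until it is pushed with more than about 22 N.
- offcut: loose upright offcut of white pipe, 48 mm across, 90 mm tall, standing near the far side of the jig; a bystander, origin at the middle of its underside.
- elbow: loose white 90-degree pipe elbow lying flat, about 94 x 94 mm over its two sockets, 60 mm high; a bystander, origin at the middle of its underside (at the crossing of its two arms).
- driver: loose screwdriver lying on the bench on the robot's side of the jig, about 200 mm long; a bystander, origin under it, x along its shaft.
- primer: loose squat jar with black cap, 68 mm across, 85 mm tall, on the robot's side of the jig; a bystander, origin at the middle of its underside.

How it is judged (in metres and radians):
On the way, in this order (a step that is already met when the one before it is completed fails the run):
1. the clamp knob is loosened and the stop is free (value of joint clamp_knob below 0.5 rad), for 0.1 s.
2. the stop's plate has been slid up to touch the pipe's end, with the knob still loose (distance between stop_face and pipe_end below 0.003 m and value of joint clamp_knob below 0.7 rad), for 0.2 s.
3. the clamp knob is turned tight again with the stop still against the pipe (distance between stop_face and pipe_end below 0.003 m and value of joint clamp_knob above 1.1 rad), for 0.2 s.
At the end, for the whole second after the job is handed in: The stop's plate touches the pipe's end (within 3 mm), the clamp knob is tight (turned past 1.1 of its 1.4 rad) and the stop is at rest (all of step 3 and velocity of joint stop between -0.005 and 0.005 m/s).
It fails at once if the pipe is shoved more than 6 mm along its saddles (distance of pipe_end from where it was at the start of the episode above 0.006 m).
It fails at once if the offcut, elbow, screwdriver or jar beside the jig is moved by more than 30 mm (distance of any of offcut, elbow, driver, primer from where it was at the start of the episode above 0.03 m).
It also fails if it takes over 38 s, if anything falls off the work surface, if the arm or the gripper's body presses on something with over 40 N, if the wrist force passes 120 N, or if a joint passes its speed limit or range.

## Working session

There is one attempt and no reset: what is moved stays moved. The work goes in short steps, Python scripts to look and compute and a tool call to move; the robot and the scene stay as the last step left them, time stands still between calls to the robot, and variables do not carry over. Pictures are saved under pics/ and viewed, at most 10 in all, crops included, and the job is handed in when it is done.

Besides the shell and the picture viewer there is one more tool, called after ">>>" as name([rows], argument=value, ...), one row to a line, values as JSON. send_rows: Moves the arm, as the interface text tells. Its arguments: {"type":"object","properties":{"series":{"type":"array"}},"required":["series"]}

```bash
mkdir -p pics
python3 - <<'E'
from bench import monitor,get_image,camera_info
import cv2
for n in("top","side"):
    cv2.imwrite(f"pics/{n}0.png",get_image(n)[:,:,::-1]); c=camera_info(n); print(n,c)
print(monitor.read_state())
E
```

```text
top {'intrinsics': array([[388.54987459,   0.        , 279.52484511],
       [  0.        , 388.54987459, 207.01912375],
       [  0.        ,   0.        ,   1.        ]]), 'R': array([[-5.68287772e-02, -9.98383560e-01,  8.70284806e-04],
       [-9.76668750e-01,  5.54118947e-02, -2.07479334e-01],
       [ 2.07095732e-01, -1.26407768e-02, -9.78239014e-01]]), 't': array([ 87.32933568, 579.51270167, 817.38006334])}
side {'intrinsics': array([[446.94459511,   0.        , 273.81801977],
       [  0.        , 446.94459511, 216.33635391],
       [  0.        ,   0.        ,   1.        ]]), 'R': array([[-0.74254777, -0.66969208,  0.01163307],
       [-0.4446495 ,  0.47988525, -0.75630481],
       [ 0.5009088 , -0.56676509, -0.65411597]]), 't': array([465.50988406, 311.38211769, 755.23333045])}
{'clock': 0.1, 'joints': array([ 1.59363114e+00,  3.85502704e-01,  6.78160326e-03, -4.44411361e-04,
       -1.19398656e+00, -2.58576624e-01]), 'joint_vel': array([-2.86215259e-05, -2.42337366e-03,  2.77388463e-03, -6.27812175e-05,
        4.79000533e-04, -7.32258023e-04]), 'joint_efforts': array([-7.23081248e-04, -3.93317163e+01,  1.88929921e+01,  4.19800222e+00,
       -2.59100343e-03,  2.04610792e-06]), 'position': array([145.85043475, 607.22026129, 230.32313536]), 'ee_rot': array([ 9.93051148e-01, -1.17679490e-01, -7.04723737e-05,  9.75188647e-04]), 'contact_force': array([-0.68348324, -0.47218211, -0.61380254]), 'wrist_torque': array([0.05711929, 0.04285639, 0.00197852]), 'grasp_force': 0.0, 'gripper_width': 85.28879224764493}
```

View pics/top0.png

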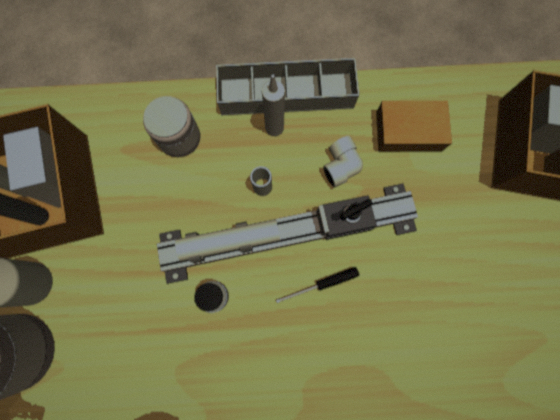

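View pics/side0.png

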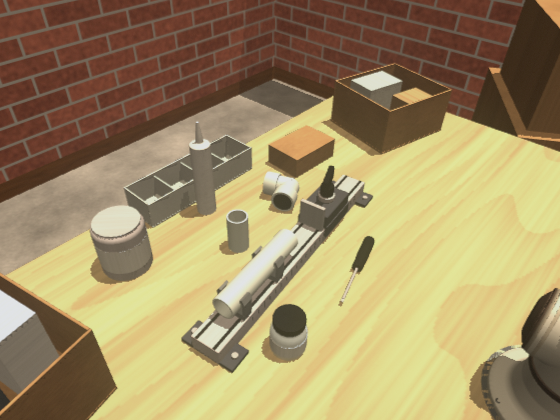

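The top view shows the jig running from (160,255) to (415,205), the knob at about (353,211) and the pipe's end near (277,230). The side view agrees. I'll zoom in to get precise pixels.

```bash
cat > h.py <<'E'
from bench import monitor,get_image,camera_info
import numpy as np,cv2
def ray(n,u,v):
    c=camera_info(n);R=c["R"];o=-R.T@c["t"];d=R.T@np.linalg.solve(c["intrinsics"],[u,v,1.]);return o,d
def onz(n,u,v,z):
    o,d=ray(n,u,v);return o+d*(z-o[2])/d[2]
def proj(n,X):
    c=camera_info(n);p=c["intrinsics"]@(c["R"]@np.array(X,float)+c["t"]);return p[:2]/p[2]
def crop(n,x,y,w,h,k,f):
    im=get_image(n)[y:y+h,x:x+w,::-1];cv2.imwrite(f,cv2.resize(cv2.convertScaleAbs(im,alpha=1.3,beta=10),None,fx=k,fy=k,interpolation=cv2.INTER_CUBIC))
E
python3 - <<'E'
from h import *
crop("top",260,180,160,70,5,"pics/t1.png")
crop("side",180,150,200,150,4,"pics/s1.png")
# jig foot screws at approx z~6
for p in [(176,276),(169,236),(397,189),(406,227)]: print(onz("top",*p,6).round(1))
E
```

```text
[445.6 302.3   6. ]
[540.  318.7   6. ]
[ 623.6 -233.8    6. ]
[ 529.6 -244.     6. ]
```

View pics/t1.png

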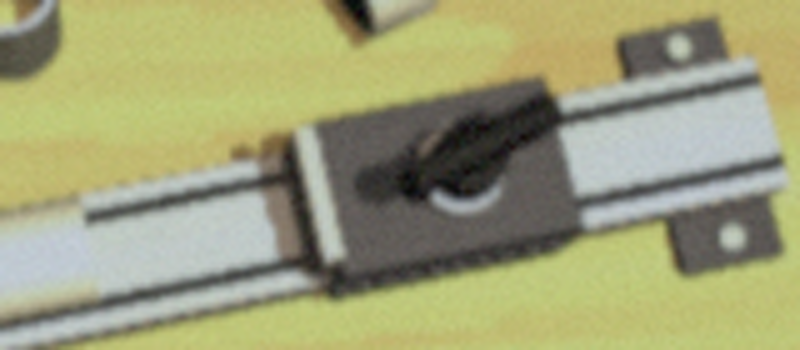

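View pics/s1.png

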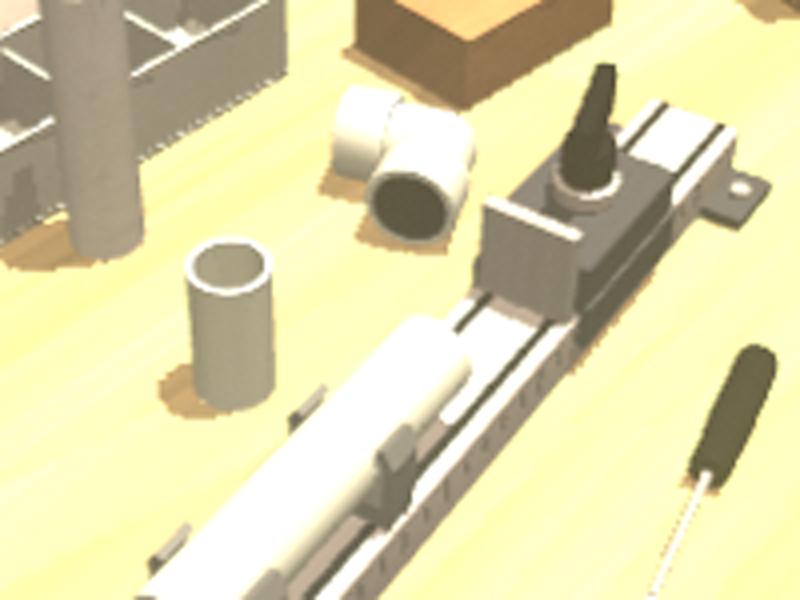

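The crops show the plate's front top edge at about crop (310,198), the pipe's end at (90,250), and the bar running from about (555,105) to (405,180). Next I'll convert these to positions, using masks for the dark bar and cross-checking between the two views.

Run:
```python
from h import *
f=lambda p:((p[0]+.5)/5+259.5,(p[1]+.5)/5+179.5)
g=lambda p:((p[0]+.5)/4+179.5,(p[1]+.5)/4+149.5)
u=np.array([-.1508,.9886]); x=np.array([u[1],-u[0]]); O=np.array([534.7,35.8])
J=lambda P:((P[:2]-O)@x,(P[:2]-O)@u)
def show(n,P): print(n,P.round(1),"jig",np.round(J(P),1))
for p in[(297,128),(323,268)]: show("plate front top",onz("top",*f(p),104))
for p in[(485,203),(578,243)]: show("plate side",onz("side",*g(p),104))
for p in[(85,200),(98,300)]: show("pipe end z80",onz("top",*f(p),80))
show("pipe end top crest",onz("top",*f((90,240)),104))
show("side crest",onz("side",*g((425,318)),104))
im=get_image("top")
h=im.max(2).astype(int)
m=(h<38).astype(np.uint8); m[:195]=0;m[222:]=0;m[:,:330]=0;m[:,376:]=0
print(np.bincount(h[200:225,330:376].ravel()//8)[:20])
k,l,s,c=cv2.connectedComponentsWithStats(m)
i=1+s[1:,4].argmax();ys,xs=np.where(l==i);print(s[i],c[i])
r=cv2.minAreaRect(np.c_[xs,ys].astype(np.float32));print(r)
for b in cv2.boxPoints(r): show("bar148",onz("top",*b,148))
for p in[(555,105),(405,180)]: show("bar ends eye",onz("top",*f(p),148))
show("side bar far top",onz("side",*g((605,66)),148)); show("side bar near top",onz("side",*g((588,135)),148))
```

```text
plate front top [573.6 -30.  104. ] jig [ 28.5 -70.9]
plate front top [512.5 -36.3 104. ] jig [-32.8 -67.9]
plate side [572.9 -27.8 104. ] jig [ 28.2 -68.6]
plate side [514.2 -35.4 104. ] jig [-31.  -67.2]
pipe end z80 [551.6  62.6  80. ] jig [20.8 23.9]
pipe end z80 [507.3  59.4  80. ] jig [-23.5  27.4]
pipe end top crest [530.   61.5 104. ] jig [-0.7 26.1]
side crest [535.6  66.1 104. ] jig [ 5.5 29.8]
[ 12  43 103 136  89  43  44 146 368  29  21  11  15  17  18  13  12  15
  15]
[332 199  40  22 373] [352.39946381 210.45040214]
((352.4356994628906, 211.1162109375), (13.75572395324707, 41.54046630859375), 59.931419372558594)
bar148 [541.5 -47.5 148. ] jig [ -5.8 -83.3]
bar148 [ 580.5 -124.5  148. ] jig [  21.1 -165.4]
bar148 [ 554.9 -135.9  148. ] jig [  -5.9 -172.8]
bar148 [516.5 -59.2 148. ] jig [-32.3 -91.2]
bar ends eye [ 567.9 -130.6  148. ] jig [   7.7 -169.5]
bar ends eye [540.4 -66.8 148. ] jig [  -9.9 -102.3]
side bar far top [ 568.7 -126.3  148. ] jig [   9.1 -165.4]
side bar near top [536.2 -67.1 148. ] jig [ -14. -102.]
```

>>> send_rows([
  [[31,33,0],[0,0,0],85],
  [[31,33,0],[0,0,0],85],
  [[31,33,0],[0,0,0],85],
  [[31,33,0],[0,0,0],85],
  [[31,33,0],[0,0,0],85],
  [[31,33,0],[0,0,0],85],
  [[31,33,0],[0,0,0],85],
  [[31,33,0],[0,0,0],85],
])

```text
clock: 1.05
position: [325.9, 291.3, 231.5]
ee_rot: [0.993, -0.117, 0.0, -0.0]
contact_force: [1.8, 0.3, 1.3]
gripper_width: 85.1
grasp_force: 0.0
```

>>> send_rows([
  [[31,33,0],[0,0,0],85],
  [[31,33,0],[0,0,0],85],
  [[31,33,0],[0,0,0],85],
  [[31,33,0],[0,0,0],85],
  [[31,33,0],[0,0,0],85],
  [[31,33,0],[0,0,0],85],
  [[31,33,0],[0,0,0],85],
  [[31,33,0],[0,0,0],85],
])

```text
clock: 1.85
position: [505.5, -23.4, 231.5]
ee_rot: [0.993, -0.118, 0.0, -0.0]
contact_force: [0.9, 0.4, 0.9]
gripper_width: 84.8
grasp_force: 0.0
```

>>> send_rows([
  [[0,0,0],[0,0,0.13],85],
  [[0,0,0],[0,0,0.13],85],
  [[0,0,0],[0,0,0.13],85],
  [[0,0,0],[0,0,0.13],85],
  [[0,0,0],[0,0,0.13],85],
  [[0,0,0],[0,0,0.13],85],
  [[0,0,0],[0,0,0.14],85],
  [[0,0,0],[0,0,0],85],
])

```text
clock: 2.65
position: [504.8, -21.6, 231.3]
ee_rot: [0.838, -0.546, -0.0, 0.0]
contact_force: [-0.2, 0.7, -0.3]
gripper_width: 85.2
grasp_force: 0.0
```

>>> send_rows([
  [[30,-4,0],[0,0,0],85],
  [[30,-4,0],[0,0,0],85],
  [[30,-5,0],[0,0,0],85],
  [[0,0,25],[0,0,0],85],
  [[0,0,25],[0,0,0],85],
  [[0,0,0],[0,0,0],85],
])

```text
clock: 3.25
position: [550.6, -98.9, 177.6]
ee_rot: [0.838, -0.546, -0.004, 0.002]
contact_force: [-0.3, 0.4, 0.2]
gripper_width: 85.4
grasp_force: 0.0
```

Run:
```python
from h import *
a=get_image("top")[150:290,270:430,::-1];b=get_image("side")[60:200,260:420,::-1]
cv2.imwrite("pics/a2.png",cv2.resize(np.hstack([a,b]),None,fx=2.5,fy=2.5))
```

```text
(no output)
```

View pics/a2.png

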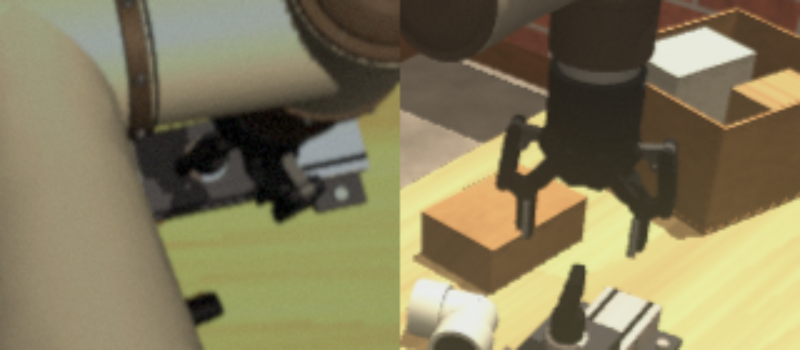

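The side view shows the fingers straddling the bar, with tips at crop (528,235) and (635,252) and the bar top at (580,267). I'll descend and close.

>>> send_rows([
  [[0,0,22],[0,0,0],85],
  [[0,0,22],[0,0,0],85],
  [[0,0,18],[0,0,0],85],
  [[0,0,0],[0,0,0],85],
])

```text
clock: 3.75
position: [552.5, -98.5, 118.7]
ee_rot: [0.838, -0.546, -0.001, 0.001]
contact_force: [0.4, -0.6, -0.3]
gripper_width: 85.1
grasp_force: 0.0
```

>>> send_rows([
  [[0,0,0],[0,0,0],40],
  [[0,0,0],[0,0,0],25],
  [[0,0,0],[0,0,0],8],
  [[0,0,0],[0,0,0],8],
  [[0,0,0],[0,0,0],8],
  [[0,0,0],[0,0,0],8],
  [[0,0,0],[0,0,0],8],
])

```text
clock: 4.45
position: [554.8, -98.2, 120.3]
ee_rot: [0.838, -0.546, 0.002, -0.001]
contact_force: [3.7, 3.3, 2.2]
gripper_width: 13.0
grasp_force: 61.8
```

>>> send_rows([
  [[0,0,0],[0,0,-0.1],8],
  [[0,0,0],[0,0,-0.1],8],
  [[0,0,0],[0,0,-0.1],8],
  [[0,0,0],[0,0,-0.1],8],
])

```text
clock: 4.85
position: [553.9, -98.9, 120.1]
ee_rot: [0.93, -0.367, 0.001, -0.0]
contact_force: [2.5, 0.7, 2.2]
gripper_width: 13.1
grasp_force: 61.7
```

Run:
```python
from h import *
s=monitor.read_state();print(s["contact_force"].round(1),s["wrist_torque"].round(2),s["ee_rot"].round(3),s["joints"].round(2))
```

```text
[2.5 0.7 2.2] [ 0.01 -0.49 -0.11] [ 0.93  -0.367  0.001 -0.   ] [ 0.11  0.38 -0.3   0.   -0.88  0.71]
```

>>> send_rows([
  [[0,0,0],[0,0,-0.11],8],
  [[0,0,0],[0,0,-0.11],8],
  [[0,0,0],[0,0,-0.11],8],
  [[0,0,0],[0,0,-0.11],8],
  [[0,0,0],[0,0,-0.11],8],
  [[0,0,0],[0,0,-0.11],8],
  [[0,0,0],[0,0,-0.11],8],
  [[0,0,0],[0,0,0],8],
])

```text
clock: 5.65
position: [552.9, -99.6, 119.9]
ee_rot: [1.0, 0.007, -0.0, 0.001]
contact_force: [-0.4, -1.2, 3.3]
gripper_width: 13.3
grasp_force: 61.9
```

Run:
```python
from h import *
s=monitor.read_state();print(s["contact_force"].round(1),s["wrist_torque"].round(2),s["ee_rot"].round(3),s["joints"].round(2))
crop("side",260,100,160,120,4,"pics/b.png")
```

```text
[-0.4 -1.2  3.3] [-0.52  0.06  0.18] [ 1.     0.007 -0.     0.001] [ 0.11  0.38 -0.3   0.   -0.89  1.47]
```

View pics/b.png

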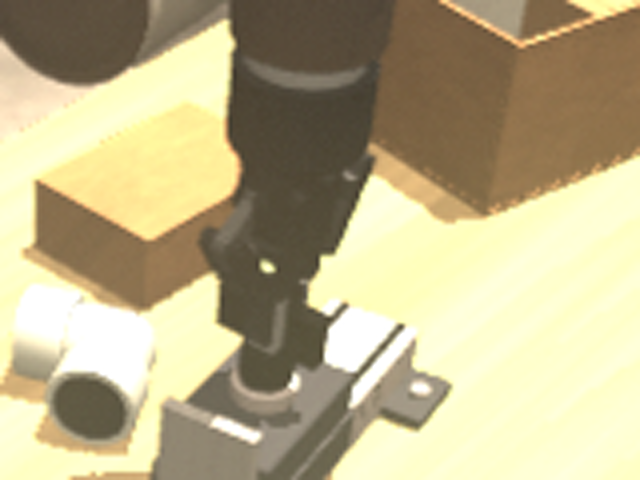

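The side view shows the bar gripped and turned across the bed, with the knob at roughly 0.14 rad. The gap is about 95 mm, so I'll slide about 80 mm first.

>>> send_rows([
  [[-0.7,-5,0],[0,0,0],8],
  [[-1.4,-10,0],[0,0,0],8],
  [[-1.4,-10,0],[0,0,0],8],
  [[-1.4,-10,0],[0,0,0],8],
])

```text
clock: 6.1
position: [547.5, -63.8, 119.9]
ee_rot: [1.0, 0.006, -0.0, 0.0]
contact_force: [0.5, -1.8, 5.0]
gripper_width: 13.1
grasp_force: 62.1
```

>>> send_rows([
  [[-1.4,-10,0],[0,0,0],8],
  [[-1.4,-10,0],[0,0,0],8],
  [[-1.4,-10,0],[0,0,0],8],
  [[-1.4,-10,0],[0,0,0],8],
  [[-0.7,-5,0],[0,0,0],8],
  [[0,0,0],[0,0,0],8],
  [[0,0,0],[0,0,0],8],
])

```text
clock: 6.8
position: [540.6, -18.1, 119.9]
ee_rot: [1.0, 0.007, 0.0, -0.0]
contact_force: [-1.5, 1.9, 6.0]
gripper_width: 13.0
grasp_force: 62.2
```

Run:
```python
from h import *
for i in range(3):
    a=get_image("side"); s=monitor.read_state();print(s["position"].round(1),s["contact_force"].round(1),s["wrist_torque"].round(2),s["ee_rot"].round(3))
crop("side",240,150,160,120,5,"pics/c.png")
```

```text
[540.6 -18.2 119.9] [-0.9  1.3  5.5] [0.25 0.27 0.04] [ 1.     0.006  0.    -0.   ]
[540.6 -18.2 119.9] [-1.   0.8  6.4] [0.3  0.3  0.11] [ 1.     0.006  0.    -0.   ]
[540.6 -18.2 119.9] [-1.6  1.6  6.1] [0.24 0.29 0.11] [ 1.     0.006  0.    -0.   ]
```

View pics/c.png

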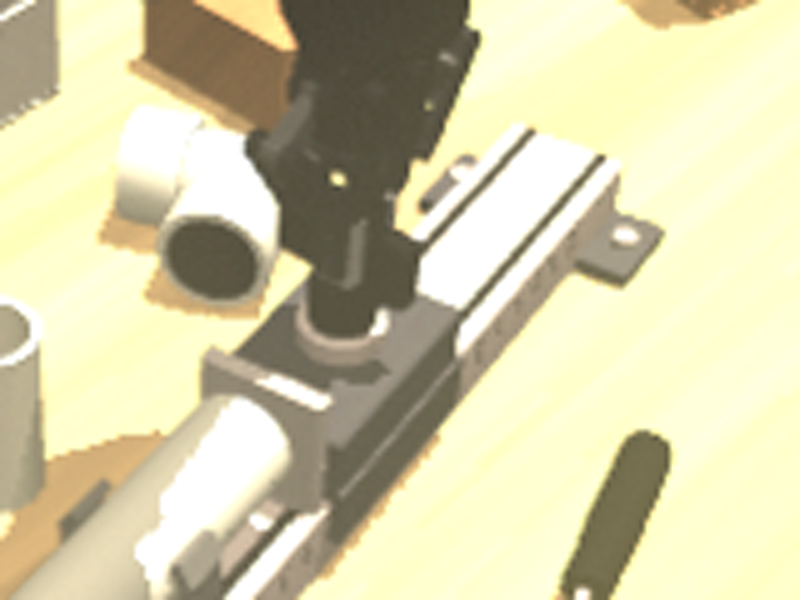

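The plate is close to the pipe's end, with some gap left. From here I'll move in small steps and watch the force along y.

>>> send_rows([
  [[-0.4,-3,0],[0,0,0],8],
  [[-0.4,-3,0],[0,0,0],8],
  [[0,-1,0],[0,0,0],8],
  [[0,0,0],[0,0,0],8],
])

```text
clock: 7.4
position: [539.6, -11.8, 119.9]
ee_rot: [1.0, 0.006, -0.0, 0.0]
contact_force: [-2.2, -0.7, 5.4]
gripper_width: 13.0
grasp_force: 62.2
```

>>> send_rows([
  [[-0.2,-1,0],[0,0,0],8],
  [[0,0,0],[0,0,0],8],
])

```text
clock: 7.6
position: [539.5, -10.9, 119.9]
ee_rot: [1.0, 0.006, -0.0, 0.0]
contact_force: [-0.6, -1.1, 5.7]
gripper_width: 12.9
grasp_force: 62.2
```

>>> send_rows([
  [[-0.2,-1,0],[0,0,0],8],
  [[0,0,0],[0,0,0],8],
])

```text
clock: 7.8
position: [539.3, -9.9, 119.9]
ee_rot: [1.0, 0.006, 0.0, 0.0]
contact_force: [-0.6, -1.3, 5.4]
gripper_width: 13.0
grasp_force: 62.2
```

>>> send_rows([
  [[-0.2,-1,0],[0,0,0],8],
  [[0,0,0],[0,0,0],8],
])

```text
clock: 8.0
position: [539.2, -8.9, 119.9]
ee_rot: [1.0, 0.006, 0.0, 0.0]
contact_force: [0.0, -1.1, 4.7]
gripper_width: 13.0
grasp_force: 62.2
```

>>> send_rows([
  [[-0.2,-1,0],[0,0,0],8],
  [[0,0,0],[0,0,0],8],
])

```text
clock: 8.2
position: [539.0, -7.9, 119.9]
ee_rot: [1.0, 0.006, 0.0, 0.0]
contact_force: [-0.5, -0.6, 5.5]
gripper_width: 12.9
grasp_force: 62.2
```

>>> send_rows([
  [[-0.1,-1,0],[0,0,0],8],
  [[0,0,0],[0,0,0],8],
])

```text
clock: 8.4
position: [538.9, -6.9, 119.8]
ee_rot: [1.0, 0.006, 0.0, 0.0]
contact_force: [0.8, -1.1, 4.6]
gripper_width: 13.2
grasp_force: 62.2
```

>>> send_rows([
  [[-0.1,-1,0],[0,0,0],8],
  [[0,0,0],[0,0,0],8],
])

```text
clock: 8.6
position: [538.8, -6.7, 119.9]
ee_rot: [1.0, 0.007, 0.0, 0.001]
contact_force: [0.6, -4.8, 5.0]
gripper_width: 13.0
grasp_force: 62.1
```

Contact: y force is -4.8 N and the stop moved only 0.2 mm. I'll hold briefly, turn part way and recheck the contact before the clamp bites.

>>> send_rows([
  [[0,0,0],[0,0,0],8],
  [[0,0,0],[0,0,0],8],
  [[0,0,0],[0,0,0],8],
  [[0,0,0],[0,0,0.1],8],
  [[0,0,0],[0,0,0.1],8],
  [[0,0,0],[0,0,0.1],8],
  [[0,0,0],[0,0,0.1],8],
  [[0,0,0],[0,0,0],8],
])

```text
clock: 9.4
position: [539.0, -5.6, 119.9]
ee_rot: [0.981, -0.193, 0.0, -0.0]
contact_force: [1.3, -0.2, 5.4]
gripper_width: 13.2
grasp_force: 62.1
```

>>> send_rows([
  [[-0.5,-0.9,0],[0,0,0],8],
  [[0,0,0],[0,0,0],8],
])

```text
clock: 9.6
position: [539.0, -5.5, 119.9]
ee_rot: [0.981, -0.193, 0.001, 0.001]
contact_force: [1.9, -4.7, 4.8]
gripper_width: 13.2
grasp_force: 62.1
```

Contact is confirmed again, so I'll tighten.

>>> send_rows([
  [[0,0,0],[0,0,0.1],8],
  [[-0.2,-0.4,0],[0,0,0.1],8],
  [[0,0,0],[0,0,0.1],8],
  [[0,0,0],[0,0,0.1],8],
  [[0,0,0],[0,0,0.1],8],
  [[0,0,0],[0,0,0.1],8],
  [[0,0,0],[0,0,0.1],8],
  [[0,0,0],[0,0,0.1],8],
])

```text
clock: 10.4
position: [540.6, -3.8, 120.3]
ee_rot: [0.828, -0.56, 0.002, -0.001]
contact_force: [4.6, -1.2, 3.1]
gripper_width: 12.8
grasp_force: 62.0
```

Run:
```python
from h import *
s=monitor.read_state();print(s["contact_force"].round(1),s["wrist_torque"].round(2),s["ee_rot"].round(3),s["position"].round(1))
```

```text
[ 4.6 -1.2  3.1] [-0.19 -0.86  0.33] [ 0.828 -0.56   0.002 -0.001] [540.6  -3.8 120.3]
```

>>> send_rows([
  [[0,0,0],[0,0,0.04],8],
  [[0,0,0],[0,0,0],8],
  [[0,0,0],[0,0,0],8],
])

```text
clock: 10.7
position: [540.7, -3.8, 120.3]
ee_rot: [0.818, -0.575, 0.002, -0.002]
contact_force: [4.8, 0.6, 4.8]
gripper_width: 12.9
grasp_force: 62.0
```

>>> send_rows([
  [[0,0,0],[0,0,0],25],
  [[0,0,0],[0,0,0],60],
  [[0,0,0],[0,0,0],85],
  [[0,0,0],[0,0,0],85],
  [[0,0,0],[0,0,0],85],
  [[0,0,-20],[0,0,0],85],
  [[0,0,-30],[0,0,0],85],
  [[0,0,-40],[0,0,0],85],
])

```text
clock: 11.5
position: [537.2, -4.7, 208.5]
ee_rot: [0.818, -0.575, -0.002, 0.002]
contact_force: [0.8, -0.2, -0.5]
gripper_width: 84.7
grasp_force: 0.0
```

>>> send_rows([
  [[40,0,-20],[0,0,0],85],
  [[40,0,0],[0,0,0],85],
  [[40,0,0],[0,0,0],85],
  [[40,0,0],[0,0,0],85],
  [[40,0,0],[0,0,0],85],
  [[40,0,0],[0,0,0],85],
  [[0,0,0],[0,0,0],85],
])

```text
clock: 12.2
position: [620.2, -234.3, 227.7]
ee_rot: [0.817, -0.577, -0.001, 0.001]
contact_force: [-0.7, 1.4, -0.5]
gripper_width: 84.8
grasp_force: 0.0
```

Run:
```python
from h import *
a=get_image("top")[170:290,240:400,::-1];b=get_image("side")[170:290,210:370,::-1]
cv2.imwrite("pics/d.png",cv2.resize(np.hstack([a,b]),None,fx=2.5,fy=2.5,interpolation=cv2.INTER_CUBIC))
```

```text
(no output)
```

View pics/d.png

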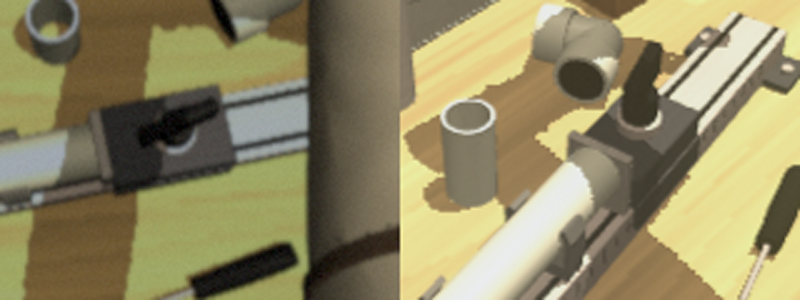

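Both views show the plate against the pipe's end, near (95,135) in the left half and (600,165) in the right half. The bar is nearly in line with the bed, and nothing beside the jig has moved. I'll hand it in.

```bash
python3 -c "
from bench import job_done
print(job_done())"
```

```text
the job is handed in; nothing more can be done
None
```

I handed the job in at about 12 s with the stop touching the pipe's end, the knob turned to about 1.4 rad by the gripper's heading, and the gripper clear; the hand-in returned no verdict.

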